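Fit the turning handle on the strip bender

ROBOT

A 6-joint arm with a two-finger parallel gripper is mounted at the origin on the work surface; the furniture and walls round the work are solid. World frame = base frame: x ahead of the robot, y to its left, z up, the work surface at z = 0. Lengths are in m, angles in degrees, forces in N, time in s.
With the tool pointing down it reaches from about 0.25 to 0.725 m from the base axis. Payload 9.7 kg.
Tool frame: the origin (TCP) lies at the very end of the fingers, on their centre line; the grasp point (between the pads) lies grasp_offset behind it (grasp_offset is the distance from the TCP to the grasp point, in m); z points along the fingers, y is the line along which they close (so a half turn about z gives the same grasp; the last joint's range is limited). The gripper opens to 85 mm and grips with 20 to 120 N. Pads are 22 mm wide; open, the fingers measure 114 mm over their backs; the gripper's body (76 mm by 85 mm) begins 54 mm behind the grasp point. The pads swing forward as they close: fully open they stand 13 mm farther back than shut.
Start: joints at [-73.51, 4.979, 10.078, 95.1, 0, 90], TCP at [0.156, -0.527, 0.202] pointing down, gripper open.
Joint ranges: [-179.16, 179.16], [-48.56, 103.87], [-65.8, 70.77], [-126.05, 130.52], [-82.76, 87.17], [-180, 180]. Speed limits (degrees/s): [127.2, 127.2, 147.25, 180, 180, 180].

INTERFACE

Orientations are given as [roll, pitch, yaw] about the fixed x, y, z axes, in that order (R = Rz(yaw) Ry(pitch) Rx(roll)).
In Python, from workcell import get_obs, camera, calibration, job_done, recognise, cut_out, mark_of, grasp_offset gives the robot as it stands.
- The arm moves only by the tool servo_tool, never from a script. Its argument "moves" is a list of rows, each a list of 3 entries, a list of its own where there are three numbers: the turn, a rotation vector about the tool's x, y, z in degrees, then the shift along the tool's x, y, z in m, then the opening in per cent of the stroke, from 0 (shut) to 100 (fully open). In form: [[[ax, ay, az], [x, y, z], claw], ...]. A call has 1 to 12 rows; each row shifts and turns the commanded pose from where the row before left it, along the tool's axes as they then stand; what a row does not reach is not made up. A row lasts 1/10 s, in which the tool goes at most 50 mm and 8.59 degrees, less where a joint would pass 70% of its speed; a pose out of reach is approached as far as the arm can. A call is refused whole if a number of a shift passes 0.05 or a number of a turn 8.59, either way. A call with a gripper value outside its range is refused whole. The fingers move at their own pace and stop on an object; "force" is the grip in N (left out, the last holds). Time passes only in rows, so rows that do not move let the fingers close. It gives the time, the measured TCP pose, the force, the opening and the grip force at its end, in the units of the state.
- get_obs(): the state, without advancing time (a new reading comes with each control period).
- camera(name): name is "scene" or "top" or "wrist"; returns (picture, depth): 384x512x3 uint8, red, green, blue; 384x512 float32, m along the optical axis (not along the pixel's ray), 0 where there is no reading.
- calibration(name): a dict with "camera_matrix" (3x3 intrinsics, pixels), "dist" ([k1, k2, p1, p2, k3] as OpenCV has them; the pictures are not rectified), "R" (3x3) and "t" (3): a world point X has camera coordinates R X + t. Camera axes: x right, y down, z forward; pixel columns grow to the right and rows downward; lengths in m; the calibration is good to about 2 mm. A picture is of the moment at which its call begins: read the wrist's pose just before it. calibration takes no time and is no camera call; for the wrist camera it gives the pose at the moment of the call.
- job_done(): hands the job in; it is judged then, once.
Trained networks look in the newest picture that a camera, given by its name, has taken for a name from the list of things; names that differ only in an ending like _2 or _b are one class to them, and where a whole thing is asked for, a point or a joint stands for the part that bears it (a point fixed in the world has none). Each returns a list of dicts, best first, with "score" (0 to 1); they miss things now and then, are a little off and sometimes report something else, mostly with a low value. They report only what shows in the picture. A call takes as long as a camera call.
- recognise(name, camera): "xyz" ([x, y, z] in m, in the coordinates of the camera as it stood for that picture, good to about 4 mm: the middle of the surface that is visible of it).
- cut_out(name, camera): "mask" (384x512 bool, what is visible of it).
- mark_of(name, camera): "xyz" ([x, y, z] in m, in the coordinates of the camera as it stood for that picture, good to about 4 mm: a listed point, or the origin of a listed thing).
The state is a dict: "time": time; "q": joint angles; "qd": joint speeds; "joint_efforts": joint torques, N m; "ee_pos": TCP position; "tcp_rot": TCP orientation; "wrist_force": force on the tool from outside, world axes, zero at the start; "torque": the same for the moment, N m; "opening": finger opening in m; "grasp_force": force on a finger pad.
Only numpy, scipy, OpenCV 4.12 (cv2) and the standard library are available. Lean on these libraries where they do the work, as an engineer would, in place of code of your own. Each camera call takes 0.05 s, during which the arm holds its last target. There are 200 camera calls.

TASK

Fit the turning handle with the square hole onto the square shaft of the little strip bender: turn it so that its square hole matches the shaft and seat it fully home on the collar, then let go. Leave the similar handle with the round hub and round hole lying where it is.

Things in the scene. Friction and masses are not known exactly. Their poses are not given: they have to be found in the camera images.
- bender: Small strip bender, fixed to the table. Base plate 80 x 120 x 12 mm (y -45 to +75), grey gear housing 64 x 64 mm, top at z 50, on it a round collar 42 mm wide, top at z 56, with the upright square shaft. On the +y side two rollers, top at z 44. Origin: on the table, on the shaft's axis; z up; x and y square to the shaft's flats.
- shaft_seat (a point): Middle of the collar's top, on the shaft's axis, 56 mm over the table; axes as the bender's. The shaft, which does not turn, is 25 x 25 mm square up to 14 mm above this point, then tapers evenly to a 9 x 9 mm tip 38 mm above it. A handle fully home has its origin here, its yaw the bender's plus any multiple of 90 degrees.
- square_handle: The right handle: dark steel square hub 46 x 46 x 36 mm, square hole 28 x 28 mm right through; two 12 mm thick arms along +x and -x, centred 18 mm up, each with a 20 mm black ball; 144 mm long, 0.3 kg, balanced. Origin: centre of the hub's underside; z up; flats square to x and y. Lies flat and loose, hole upright; grip the hub across its free flats (along y).
- round_handle: The wrong handle: same arms, balls and length, but a round hub 46 mm wide and 36 mm high with a round 20 mm hole, which does not go over the shaft. Origin: centre of the hub's underside; arms along x. Lies flat and loose on the table and shall stay there.

How it is judged:
By the outcome, as a careful person would: the job done as asked, in the order asked, and still so for the second after the job is handed in, with the robot touching nothing.
It also fails if it takes over 35 s, if anything falls off the work surface, if the arm or the gripper's body presses on something with over 40 N, if the wrist force passes 120 N, or if a joint passes its speed limit or range.

## Working session

There is one attempt and no reset: what is moved stays moved. The work goes in short steps, Python scripts to look and compute and a tool call to move; the robot and the scene stay as the last step left them, time stands still between calls to the robot, and variables do not carry over. Pictures are saved under pics/ and viewed, at most 10 in all, crops included, and the job is handed in when it is done.

Besides the shell and the picture viewer there is one more tool, called after ">>>" as name([rows], argument=value, ...), one row to a line, values as JSON. servo_tool: Moves the arm, as the interface text tells. Its arguments: {"type":"object","properties":{"moves":{"type":"array"},"force":{"type":"number"}},"required":["moves"]}

```bash
ls; mkdir -p pics; cat > h.py <<'E'
import numpy as np, cv2
from workcell import *
def w(c,xyz): return c["R"].T@(np.array(xyz)-np.array(c["t"]).ravel())
def cloud(cal,depth,mask):
    v,u=np.nonzero(mask&(depth>0)); d=depth[v,u]
    n=cv2.undistortPoints(np.c_[u,v].astype(float)[:,None],np.array(cal["camera_matrix"]),np.array(cal["dist"]))[:,0]
    P=np.c_[n*d[:,None],d]
    return (P-np.array(cal["t"]).ravel())@np.array(cal["R"])
E
python3 - <<'E'
from h import *
o=get_obs(); print({k:np.round(v,3) for k,v in o.items()}); print(grasp_offset)
ims=[]
for n in("top","scene"):
    c=calibration(n);c["R"]=np.array(c["R"])
    p,d=camera(n); cv2.imwrite(f"pics/{n}0.png",p[...,::-1])
    for t in("square_handle","round_handle","bender","shaft_seat"):
        print(n,t,"mark",[(np.round(w(c,r["xyz"]),4),round(r["score"],2)) for r in mark_of(t,n)][:3])
    for t in("square_handle","round_handle","bender"):
        ms=cut_out(t,n)
        for m in ms[:2]:
            P=cloud(c,d,m["mask"]); print(" cut",t,round(m["score"],2),m["mask"].sum(),np.round(P.mean(0),4),np.round(np.percentile(P[:,2],[2,50,90,98]),4))
        np.save(f"pics/{n}_{t}.npy",cloud(c,d,ms[0]["mask"])) if ms else 0
    ims.append(p)
cv2.imwrite("pics/both0.png",np.vstack(ims)[...,::-1][:, :][::1] if 0 else cv2.resize(np.hstack(ims)[...,::-1],(800,300)))
E
```

```text
pics
{'time': np.float64(0.0), 'q': array([-73.511,   5.01 ,  10.036,  95.099,   0.   ,  90.002]), 'qd': array([ 0.021,  0.087,  0.104, -0.065,  0.094, -0.024]), 'joint_efforts': array([-1.0000e-03, -5.2039e+01,  4.6481e+01,  1.6000e-02, -0.0000e+00,
       -0.0000e+00]), 'ee_pos': array([ 0.156, -0.527,  0.201]), 'tcp_rot': array([-179.927,   -0.   ,   16.487]), 'wrist_force': array([-0.149,  0.541,  0.355]), 'torque': array([-0.063, -0.038, -0.01 ]), 'grasp_force': np.float64(0.0), 'opening': np.float64(0.085)}
0.0187
top square_handle mark [(array([ 0.4644, -0.2489, -0.0028]), 0.76)]
top round_handle mark [(array([ 0.4423, -0.0441, -0.0017]), 0.98)]
top bender mark [(array([5.698e-01, 1.942e-01, 5.000e-04]), 0.71)]
top shaft_seat mark [(array([0.5649, 0.1968, 0.0555]), 0.61)]
 cut square_handle 0.81 527 [ 0.4621 -0.2481  0.0272] [0.0005 0.0278 0.037  0.0391]
 cut round_handle 0.89 470 [ 0.4462 -0.0471  0.0288] [0.0007 0.0296 0.0375 0.0399]
 cut bender 0.97 1661 [0.5595 0.2018 0.0358] [0.0031 0.0406 0.0566 0.0875]
scene square_handle mark [(array([ 0.4675, -0.2525, -0.0031]), 0.72)]
scene round_handle mark [(array([ 4.399e-01, -5.180e-02,  2.000e-04]), 0.83)]
scene bender mark [(array([0.5616, 0.1946, 0.0013]), 0.71)]
scene shaft_seat mark []
 cut square_handle 0.75 466 [ 0.4589 -0.244   0.0223] [0.0042 0.0231 0.0347 0.0359]
 cut round_handle 0.55 578 [ 0.4372 -0.04    0.0228] [0.001  0.0229 0.0351 0.0361]
 cut bender 0.91 2373 [0.5477 0.2184 0.0336] [0.0017 0.035  0.0613 0.0859]
```

```bash
python3 - <<'E'
from h import *
p=cv2.imread("pics/top0.png");s=cv2.imread("pics/scene0.png")
cv2.imwrite("pics/v0.png",np.hstack([p,s])[:, :] if 0 else cv2.resize(p,(800,600)))
for t in("square_handle","round_handle"):
    P=np.load(f"pics/top_{t}.npy");P=P[P[:,2]>.006]
    for r in(cv2.minAreaRect(P[:,:2].astype(np.float32)*1000),):print(t,r)
    e,v=np.linalg.eigh(np.cov(P[:,:2].T));print(np.degrees(np.arctan2(v[1,1],v[0,1])))
P=np.load("pics/top_bender.npy")
for a,b in((.045,.053),(.054,.06),(.053,.1),(.062,.1),(.007,.016)):
    Q=P[(P[:,2]>a)&(P[:,2]<b)];print(a,b,len(Q),cv2.minAreaRect(Q[:,:2].astype(np.float32)*1000))
E
```

```text
square_handle ((464.2449645996094, -249.12857055664062), (46.00889587402344, 136.7381591796875), 72.14849090576172)
161.78468923814486
round_handle ((445.902587890625, -46.19782257080078), (42.40300750732422, 137.8351287841797), 88.32537078857422)
168.5221228724689
0.045 0.053 449 ((562.45654296875, 208.63584899902344), (63.6649169921875, 95.23986053466797), 15.846816062927246)
0.054 0.06 117 ((566.1082153320312, 192.41796875), (56.05682373046875, 53.33210754394531), 12.75559139251709)
0.053 0.1 271 ((566.1246337890625, 191.2128448486328), (58.603485107421875, 58.816287994384766), 14.613293647766113)
0.062 0.1 123 ((566.7481079101562, 193.33531188964844), (24.57993507385254, 25.007530212402344), 16.15270233154297)
0.007 0.016 502 ((562.8363037109375, 207.96231079101562), (80.7007827758789, 119.94666290283203), 14.762263298034668)
```

View pics/v0.png

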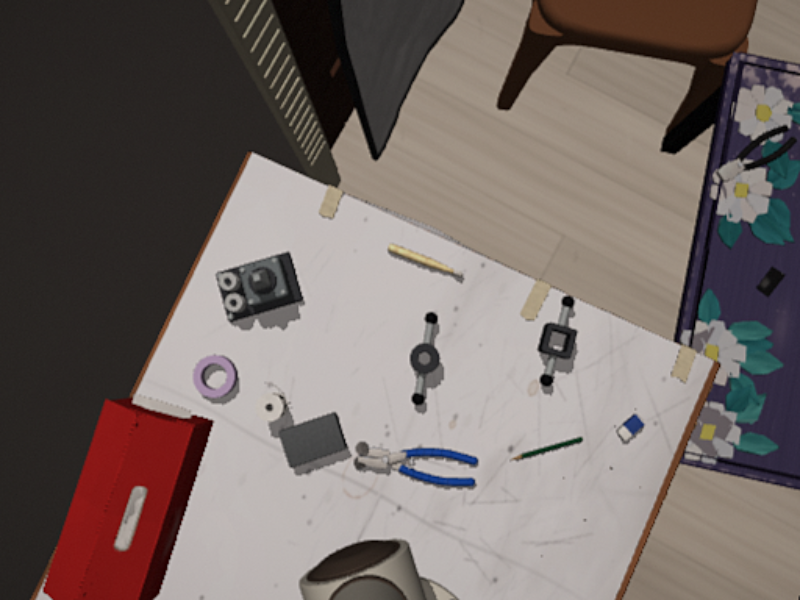

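The top picture shows the square-holed handle at pixel (557,341), the round one at (425,358), and the bender at (262,280) with its rollers on the left. I'm moving above the square handle.

>>> servo_tool([
  [[0, 0, 0], [0.0416, -0.02, 0], 100],
  [[0, 0, 0], [0.0416, -0.02, 0], 100],
  [[0, 0, 0], [0.0416, -0.02, 0], 100],
  [[0, 0, 0], [0.0416, -0.02, 0], 100],
  [[0, 0, 0], [0.0416, -0.02, 0], 100],
  [[0, 0, 0], [0.0416, -0.02, 0], 100],
  [[0, 0, 0], [0.0416, -0.02, 0], 100],
  [[0, 0, 0], [0.0416, -0.02, 0], 100],
  [[0, 0, 0], [0.0416, -0.02, 0], 100],
  [[0, 0, 8.5], [0, 0, 0], 100],
  [[0, 0, 8.5], [0, 0, 0], 100],
  [[0, 0, 8.5], [0, 0, 0], 100],
])

```text
time: 2.0
ee_pos: [0.4644, -0.248, 0.2017]
tcp_rot: [-180.0, 0.0, -9.3]
wrist_force: [-0.5, 0.3, 0.1]
opening: 0.0855
grasp_force: 0.0
```

>>> servo_tool([
  [[0, 0, 8], [0, 0, 0], 100],
  [[0, 0, 0], [0, 0, 0], 100],
  [[0, 0, 0], [0, 0, 0], 100],
])

```text
time: 2.3
ee_pos: [0.464, -0.2485, 0.2018]
tcp_rot: [180.0, -0.0, -16.8]
wrist_force: [-0.2, -0.2, 0.4]
opening: 0.0854
grasp_force: 0.0
```

```bash
python3 - <<'E'
from h import *
o=get_obs(); print({k:np.round(o[k],4) for k in("time","q","ee_pos","tcp_rot")})
n="wrist";c=calibration(n);c["R"]=np.array(c["R"])
p,d=camera(n); cv2.imwrite("pics/w1.png",p[...,::-1])
t="square_handle"
print([(np.round(w(c,r["xyz"]),4),round(r["score"],2)) for r in mark_of(t,n)][:3])
m=cut_out(t,n)[0];P=cloud(c,d,m["mask"]);np.save("pics/w1P.npy",P)
print(m["score"],np.percentile(P[:,2],[2,50,90,98]))
Q=P[P[:,2]>.031]; print(len(Q),cv2.minAreaRect(Q[:,:2].astype(np.float32)*1000))
Q=P[P[:,2]>.006];print(cv2.minAreaRect(Q[:,:2].astype(np.float32)*1000))
E
```

```text
{'time': np.float64(2.3), 'q': array([-2.817310e+01,  1.719100e+00,  6.665500e+00,  9.494370e+01,
       -3.000000e-04,  1.686006e+02]), 'ee_pos': array([ 0.464 , -0.2485,  0.2018]), 'tcp_rot': array([ 1.799991e+02, -2.500000e-03, -1.677370e+01])}
[]
0.66 [-0.00010412  0.02562748  0.03482566  0.03557923]
1083 ((464.7563171386719, -251.4840545654297), (45.48905563354492, 46.41120147705078), 72.07440948486328)
((465.1313781738281, -251.60537719726562), (45.48905563354492, 142.2003173828125), 72.07440948486328)
```

View pics/w1.png

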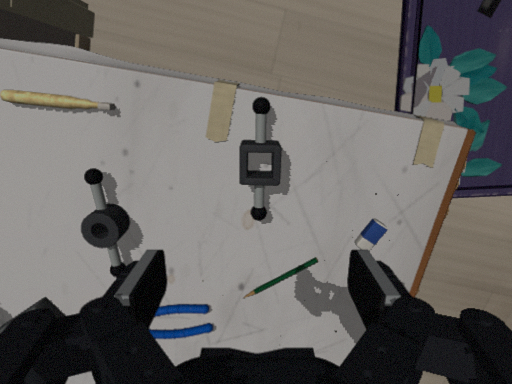

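Wrist view: the square handle's hub and its hole are at (260,162). The round handle is off to the left at (105,226), clear of the fingers. Descending now.

>>> servo_tool([
  [[0, 0, 1.1], [0.0013, 0.0017, 0.03], 100],
  [[0, 0, 0], [0, 0, 0.04], 100],
  [[0, 0, 0], [0, 0, 0.04], 100],
  [[0, 0, 0], [0, 0, 0.04], 100],
  [[0, 0, 0], [0, 0, 0.03], 100],
  [[0, 0, 0], [0, 0, 0.015], 100],
  [[0, 0, 0], [0, 0, 0.002], 100],
  [[0, 0, 0], [0, 0, 0], 100],
])

```text
time: 3.25
ee_pos: [0.4653, -0.2508, 0.0058]
tcp_rot: [180.0, -0.1, -18.1]
wrist_force: [0.2, 0.2, 1.6]
opening: 0.0857
grasp_force: 0.0
```

>>> servo_tool([
  [[0, 0, 0], [0, 0, 0], 40],
  [[0, 0, 0], [0, 0, 0], 30],
  [[0, 0, 0], [0, 0, 0], 30],
  [[0, 0, 0], [0, 0, 0], 30],
  [[0, 0, 0], [0, 0, 0], 30],
  [[0, 0, 0], [0, 0, 0], 30],
  [[0, 0, 0], [0, 0, 0], 30],
], force=50)

```text
time: 3.95
ee_pos: [0.4658, -0.2509, 0.0064]
tcp_rot: [180.0, -0.2, -18.1]
wrist_force: [-0.5, 0.7, 9.0]
opening: 0.0258
grasp_force: 4.0
```

```bash
python3 - <<'E'
from h import *
print(get_obs()["opening"],get_obs()["grasp_force"],get_obs()["wrist_force"])
p,d=camera("wrist"); s,_=camera("scene"); t,_=camera("top")
print([(np.round(w(calibration("scene"),r["xyz"]),4),r["score"]) for r in mark_of("square_handle","scene")])
c=calibration("scene");X=np.array([.465,-.25,.03])
uv=cv2.projectPoints(X[None],cv2.Rodrigues(np.array(c["R"]))[0],np.array(c["t"],float),np.array(c["camera_matrix"]),np.array(c["dist"]))[0].ravel();print(uv)
u,v=map(int,uv);u=min(max(u,64),447);v=min(max(v,48),335)
a=cv2.resize(s[v-48:v+48,u-64:u+64],(400,300)); b=cv2.resize(p,(400,300))
cv2.imwrite("pics/g1.png",np.hstack([a,b])[...,::-1])
E
```

```text
0.025819177189554076 4.013039543351624 [-0.45167963  0.69912644  8.95917453]
[(array([ 0.4647, -0.2511, -0.0018]), 0.94)]
[325.65551872 170.59943662]
```

View pics/g1.png

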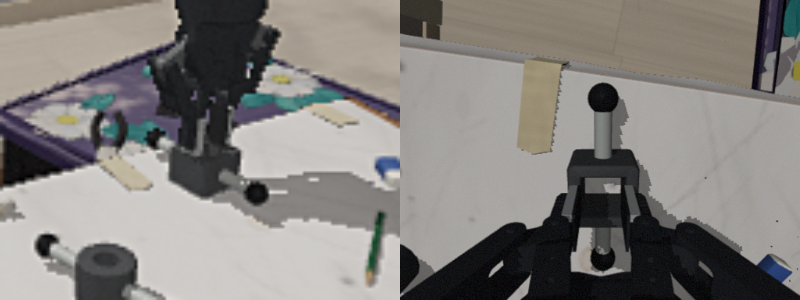

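```bash
python3 - <<'E'
from h import *
c=calibration("wrist");p,d=camera("wrist"); s,ds=camera("scene")
a=cv2.resize(s[110:210,270:390],(400,333),interpolation=cv2.INTER_CUBIC); b=cv2.resize(p[180:384,170:340],(400,480),interpolation=cv2.INTER_CUBIC)
im=np.zeros((480,800,3),np.uint8);im[:333,:400]=a;im[:,400:]=b
cv2.imwrite("pics/g2.png",im[...,::-1])
m=np.ones(d.shape,bool);P=cloud(c,d,m&(d>0));
o=get_obs();from scipy.spatial.transform import Rotation as R
L=(P-np.array(o["ee_pos"]))@R.from_euler("xyz",o["tcp_rot"],degrees=True).as_matrix()
k=(abs(L[:,0])<.04)&(abs(L[:,1])<.05)&(P[:,2]>.005)
for x in np.arange(-.03,.035,.005):
    print(round(x,3),[int(1000*P[k&(abs(L[:,0]-x)<.0025)&(abs(L[:,1]-y)<.002),2].max(initial=-.001)) for y in np.arange(-.04,.041,.004)])
E
```

```text
-0.03 [-1, -1, -1, -1, -1, -1, -1, -1, -1, 22, 23, 22, -1, -1, -1, -1, -1, -1, -1, -1, -1]
-0.025 [-1, -1, -1, -1, -1, -1, 33, 33, 33, 33, 33, 33, 33, 33, -1, -1, -1, -1, -1, -1, -1]
-0.02 [-1, -1, -1, -1, -1, -1, 35, 35, 35, 36, 35, 35, 35, 36, -1, -1, -1, -1, -1, -1, -1]
-0.015 [97, 94, -1, -1, -1, -1, 79, 35, 35, 35, 35, 35, 35, 35, 9, -1, -1, -1, 89, 97, 99]
-0.01 [103, 97, 90, -1, -1, -1, 87, 72, -1, -1, -1, -1, -1, 87, 82, -1, -1, -1, 90, 100, 103]
-0.005 [106, 97, 90, -1, -1, -1, 82, 73, -1, -1, -1, -1, -1, 80, 80, -1, -1, 89, 91, 99, 107]
0.0 [107, 92, 91, 89, -1, -1, 80, 72, -1, -1, -1, -1, -1, 81, 80, -1, -1, 89, 91, 92, 108]
0.005 [107, 95, 91, 89, 66, 64, 80, 103, -1, -1, -1, -1, -1, 102, 78, 65, 67, 89, 91, 96, 109]
0.01 [107, 98, 90, 117, 119, 93, 93, 117, 120, 120, 119, 119, 120, 110, 93, 94, 119, 88, 91, 100, 109]
0.015 [103, 97, 85, -1, 117, 125, 125, 125, 124, 35, 35, 35, 125, 125, 125, 125, 111, -1, -1, 97, 107]
0.02 [-1, -1, -1, -1, 112, 125, 125, 127, 126, 35, 35, 35, 126, 126, 126, 125, 108, -1, -1, -1, -1]
0.025 [-1, -1, -1, -1, -1, 30, 33, 31, 34, 33, 33, 31, 33, 28, 33, 33, -1, -1, -1, -1, -1]
0.03 [-1, -1, -1, -1, -1, -1, -1, -1, -1, 23, 23, 22, 19, -1, -1, -1, -1, -1, -1, -1, -1]
```

View pics/g2.png

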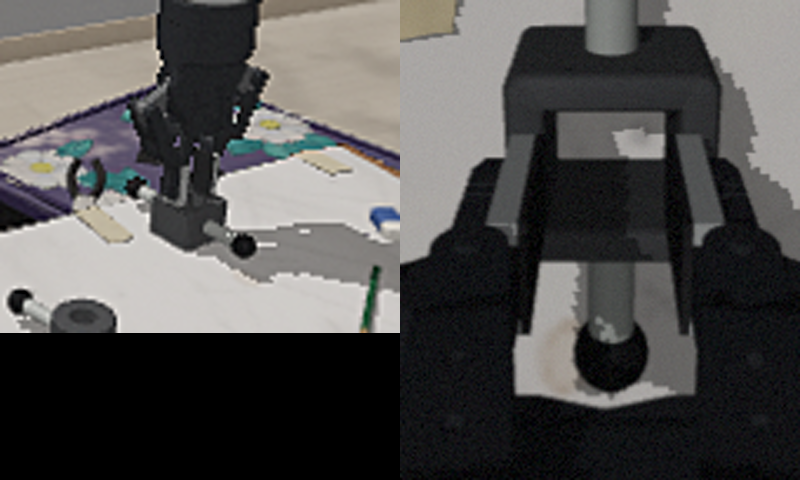

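```bash
python3 - <<'E'
from h import *
from scipy.spatial.transform import Rotation as R
o=get_obs();T=R.from_euler("xyz",o["tcp_rot"],degrees=True).as_matrix()
for n in("scene","wrist","top"):
    c=calibration(n);p,d=camera(n);print(n,"cam in tool frame",np.round((-np.array(c["R"]).T@np.array(c["t"]).ravel()-o["ee_pos"])@T,3))
    P=cloud(c,d,d>0);L=(P-o["ee_pos"])@T
    k=(abs(L[:,0])<.03)&(abs(L[:,1])<.07)&(P[:,2]>.003)
    for z in np.arange(.004,.13,.008):
        a=L[k&(abs(P[:,2]-z)<.004)]
        h=np.histogram(a[:,1],bins=np.arange(-.06,.061,.006))[0]
        print(int(z*1000),h)
E
```

```text
scene cam in tool frame [-0.6   -0.663 -0.49 ]
4 [ 2  2  2  1  0  0 19  3  3  2  3  1  0  0  0  0  0  0  0  0]
12 [ 0  0  0  0  0  0 28  4  3  6  0  0  2  2  0  0  0  0  0  0]
20 [ 0  0  0  0  0  0 34  2  3  5  2  2  9  5  0  0  0  0  0  0]
28 [ 0  0  0  0  0  0 39  9  4  3  4  2 21  4  0  0  0  0  0  0]
36 [ 0  0  0  0  0  0 20 13  4  5  5  4 18  6  0  0  0  0  0  0]
44 [ 0  0  0  0  0  6  8  3  0  0  0  2 18  2  0  0  0  0  0  0]
52 [ 0  0  0  0  0  8  9  6  0  0  0  3 15  1  2  0  0  0  0  0]
60 [ 0  0  0  0  0 12  7  4  0  0  0  1 19  1  0  0  0  0  0  0]
68 [ 0  0  0  0  0  9  7  5  0  0  0  6 14  3  1  0  0  0  0  0]
76 [ 0  0  0  0  0  5  5  1  0  0  0  0 20  4  0  0  0  0  0  0]
84 [ 0  0  9  7  2  6  7  5  0  0  0  0 12 12  5  5  4  1  0  0]
92 [ 0  3 12  8  0  2  8  6  1  0  0  1  4  6  3  4  6  2  1  0]
100 [ 0 11  8  2  0  5 13  3  2  0  0  3 14  3  0  0  6  6  3  0]
108 [12  7  5  0  0  3 20 12  0  1  1  5  6  7  0  0  3 11  3  2]
116 [12  5  2  0  0  8 14  6  1  1  3  8  6  2  0  0  0 12  7  4]
124 [ 6  3  3  0  4  8 10  5  3  0  2  9  3  3  0  0  0 11  8  7]
wrist cam 
[... 1562 characters left out ...]
1 0 0 0 0 0 0 0 0 0 0 0 0]
20 [0 0 0 0 0 1 6 1 2 6 4 0 0 0 0 0 0 0 0 0]
28 [0 0 0 0 0 0 4 0 0 0 3 0 0 0 0 0 0 0 0 0]
36 [ 0  0  0  0  0  1 16 12 10  6  0  0  0  0  0  0  0  0  0  0]
44 [0 0 0 0 0 0 1 0 0 0 0 0 0 0 0 0 0 0 0 0]
52 [0 0 0 0 0 0 0 0 0 0 0 0 0 0 0 0 0 0 0 0]
60 [0 0 0 0 0 1 0 0 0 0 0 0 0 0 0 0 0 0 0 0]
68 [0 0 0 0 0 0 0 0 0 0 0 0 0 0 0 0 0 0 0 0]
76 [0 0 0 0 0 1 0 0 0 0 0 0 0 0 0 0 0 0 0 0]
84 [0 0 1 0 2 4 0 0 0 0 0 0 0 0 0 0 0 0 0 0]
92 [0 0 1 9 1 2 0 0 0 0 0 0 0 0 0 0 0 0 0 0]
100 [0 1 1 4 0 3 0 0 0 0 0 0 0 0 0 0 0 0 0 0]
108 [0 1 5 0 0 1 0 0 0 0 0 0 0 0 0 0 0 0 0 0]
116 [1 1 0 0 0 1 0 0 0 0 0 0 0 0 0 0 0 0 0 0]
124 [ 1 14  3  0  0  0  0  0  0  0  0  0  0  0  0  0  0  0  0  0]
```

The cloud shows the fingers standing on top of the hub, with their tips at z ≈ 38 mm. The fingertips therefore end about 30 mm short of the stated TCP. I'll lift, open and measure the real tip.

>>> servo_tool([
  [[0, 0, 0], [0, 0, -0.02], 70],
  [[0, 0, 0], [0, 0, -0.02], 70],
  [[0, 0, 0], [0, 0, 0], 70],
  [[0, 0, 0], [0, 0, 0], 70],
  [[0, 0, 0], [0, 0, 0], 70],
])

```text
time: 4.9
ee_pos: [0.4644, -0.2503, 0.044]
tcp_rot: [-180.0, 0.1, -18.1]
wrist_force: [-0.8, 1.1, 0.1]
opening: 0.0596
grasp_force: 0.0
```

```bash
python3 - <<'E'
from h import *
from scipy.spatial.transform import Rotation as R
o=get_obs();T=R.from_euler("xyz",o["tcp_rot"],degrees=True).as_matrix();print(o["ee_pos"],o["opening"],o["time"],o["wrist_force"])
for n in("scene","wrist"):
    c=calibration(n);p,d=camera(n)
    P=cloud(c,d,d>0);L=(P-o["ee_pos"])@T
    k=(abs(L[:,0])<.02)&(abs(L[:,1])<.07)&(P[:,2]>.003)
    for z in np.arange(.002,.12,.005):
        a=L[k&(abs(P[:,2]-z)<.0025)]
        print(int(z*1000),np.histogram(a[:,1],bins=np.arange(-.06,.061,.006))[0].tolist())
    if n=="wrist":
      m=cut_out("square_handle",n)
      for mm in m[:1]:
        P=cloud(c,d,mm["mask"]);Q=P[P[:,2]>.031];print(len(Q),cv2.minAreaRect(Q[:,:2].astype(np.float32)*1000))
        x=P[P[:,2]>.006];print(cv2.minAreaRect(x[:,:2].astype(np.float32)*1000))
    else: s=p
cv2.imwrite("pics/g3.png",np.hstack([cv2.resize(s[90:210,250:410],(400,300),interpolation=2),cv2.resize(p,(400,300))])[...,::-1])
E
```

```text
[ 0.46438575 -0.25032211  0.044003  ] 0.05960402705757883 4.9 [-0.762705    1.06135404  0.07059126]
2 [0, 0, 1, 0, 0, 0, 4, 0, 0, 0, 0, 0, 0, 0, 0, 0, 0, 0, 0, 0]
7 [0, 0, 0, 0, 0, 0, 17, 1, 0, 0, 0, 0, 0, 0, 0, 0, 0, 0, 0, 0]
12 [0, 0, 0, 0, 0, 0, 16, 0, 0, 0, 0, 0, 0, 0, 0, 0, 0, 0, 0, 0]
17 [0, 0, 0, 0, 0, 0, 17, 0, 0, 0, 0, 1, 3, 0, 0, 0, 0, 0, 0, 0]
22 [0, 0, 0, 0, 0, 0, 18, 0, 0, 0, 0, 2, 6, 1, 0, 0, 0, 0, 0, 0]
27 [0, 0, 0, 0, 0, 0, 18, 0, 0, 2, 4, 1, 9, 1, 0, 0, 0, 0, 0, 0]
32 [0, 0, 0, 0, 0, 0, 16, 3, 3, 2, 2, 5, 14, 6, 0, 0, 0, 0, 0, 0]
37 [0, 0, 0, 0, 0, 0, 9, 10, 1, 4, 4, 3, 5, 7, 0, 0, 0, 0, 0, 0]
42 [0, 0, 0, 0, 0, 0, 0, 0, 0, 0, 0, 0, 0, 0, 0, 0, 0, 0, 0, 0]
47 [0, 0, 0, 0, 0, 0, 0, 0, 0, 0, 0, 0, 0, 0, 0, 0, 0, 0, 0, 0]
52 [0, 0, 0, 0, 0, 0, 0, 0, 0, 0, 0, 0, 0, 0, 0, 0, 0, 0, 0, 0]
57 [0, 0, 0, 0, 0, 0, 0, 0, 0, 0, 0, 0, 0, 0, 0, 0, 0, 0, 0, 0]
62 [0, 0, 0, 0, 0, 0, 0, 0, 0, 0, 0, 0, 0, 0, 0, 0, 0, 0, 0, 0]
67 [0, 0, 0, 0, 0, 0, 0, 0, 0, 0, 0, 0, 0, 0, 0, 0, 0, 0, 0, 0]
72 [0, 0, 0, 0, 0, 0, 0, 0, 0, 0, 0, 0, 0, 0, 0, 0, 0, 0, 0, 0]
77 [0, 0, 0, 0, 2, 0, 0, 0, 0, 0, 
[... 1730 characters left out ...]
, 0, 0, 0, 0, 0, 0, 0, 113, 69, 49, 6, 0, 0]
92 [0, 0, 23, 55, 178, 0, 0, 0, 0, 0, 0, 0, 0, 0, 127, 72, 56, 14, 0, 0]
97 [0, 0, 20, 58, 202, 0, 0, 0, 0, 0, 0, 0, 0, 0, 143, 85, 50, 15, 0, 0]
102 [0, 0, 30, 63, 233, 3, 0, 0, 0, 0, 0, 0, 0, 0, 150, 92, 62, 16, 0, 0]
107 [0, 0, 23, 59, 230, 21, 0, 0, 0, 0, 0, 0, 0, 0, 179, 107, 53, 17, 0, 0]
112 [0, 0, 1, 15, 366, 20, 0, 0, 0, 0, 0, 0, 0, 0, 199, 216, 1, 0, 0, 0]
117 [0, 7, 22, 51, 176, 4, 0, 0, 0, 0, 0, 0, 0, 0, 29, 157, 46, 17, 7, 0]
3215 ((464.76177978515625, -251.30490112304688), (45.803131103515625, 47.33378982543945), 71.62094116210938)
((465.9465026855469, -251.69854736328125), (45.803131103515625, 139.67764282226562), 71.62094116210938)
```

View pics/g3.png

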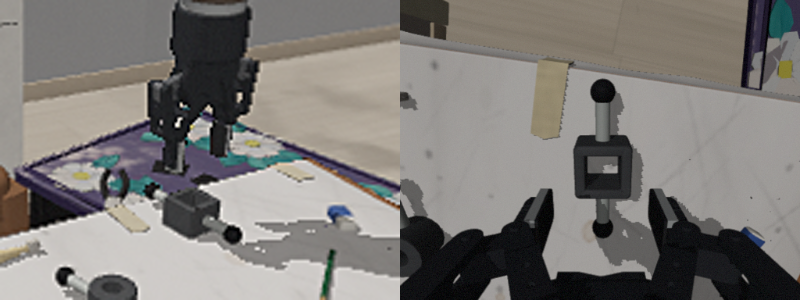

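The tips stand 34 mm above the reported TCP: the fingers end at z ≈ 0.078 with the TCP at 0.044. In the picture the open fingers hang just short of the hub, which is at (602,167). I'll correct for this and descend.

>>> servo_tool([
  [[0, 0, 0.2], [0.0007, 0.0009, 0.02], 76],
  [[0, 0, 0], [0, 0, 0.02], 76],
  [[0, 0, 0], [0, 0, 0.015], 76],
  [[0, 0, 0], [0, 0, 0.01], 76],
  [[0, 0, 0], [0, 0, 0.003], 76],
  [[0, 0, 0], [0, 0, 0], 76],
])

```text
time: 5.65
ee_pos: [0.4651, -0.2515, -0.0233]
tcp_rot: [-180.0, 0.0, -18.3]
wrist_force: [-0.1, 0.3, -0.1]
opening: 0.0649
grasp_force: 0.0
```

>>> servo_tool([
  [[0, 0, 0], [0, 0, 0], 60],
  [[0, 0, 0], [0, 0, 0], 50],
  [[0, 0, 0], [0, 0, 0], 40],
  [[0, 0, 0], [0, 0, 0], 40],
  [[0, 0, 0], [0, 0, 0], 40],
], force=60)

```text
time: 6.15
ee_pos: [0.4658, -0.252, -0.0221]
tcp_rot: [180.0, -0.1, -18.3]
wrist_force: [0.2, -0.5, 6.0]
opening: 0.0452
grasp_force: 62.8
```

>>> servo_tool([
  [[0, 0, 0], [0, 0, -0.02], 40],
  [[0, 0, 0], [0, 0, -0.04], 40],
  [[0, 0, 0], [0, 0, -0.04], 40],
  [[0, 0, 0], [0, 0, -0.04], 40],
  [[0, 0, -8.2], [0, 0, -0.02], 40],
  [[0, 0, -8.2], [0, 0, 0], 40],
  [[0, 0, -8.2], [0, 0, 0], 40],
  [[0, 0, -8.2], [0, 0, 0], 40],
  [[0, 0, -8.2], [0, 0, 0], 40],
  [[0, 0, -8.2], [0, 0, 0], 40],
  [[0, 0, -8.2], [0, 0, 0], 40],
  [[0, 0, -8.2], [0, 0, 0], 40],
])

```text
time: 7.35
ee_pos: [0.4649, -0.2514, 0.1364]
tcp_rot: [-179.9, 0.0, 47.6]
wrist_force: [-0.8, 0.5, -3.1]
opening: 0.045
grasp_force: 62.0
```

>>> servo_tool([
  [[0, 0, -8.2], [0, 0, 0], 40],
  [[0, 0, -8.2], [0, 0, 0], 40],
  [[0, 0, -8.2], [0, 0, 0], 40],
  [[0, 0, -8.2], [0, 0, 0], 40],
  [[0, 0, -8.2], [0, 0, 0], 40],
  [[0, 0, -8.2], [0, 0, 0], 40],
  [[0, 0, -8.2], [0, 0, 0], 40],
  [[0, 0, 0], [0, 0, 0], 40],
  [[0, 0, 0], [0, 0, 0], 40],
])

```text
time: 8.25
ee_pos: [0.465, -0.2515, 0.1365]
tcp_rot: [-180.0, -0.0, 104.4]
wrist_force: [-0.7, -0.3, -2.6]
opening: 0.0452
grasp_force: 62.0
```

Lifted, with a 3 N load. Moving toward the bender but stopping 4 rows short, so the wrist camera can get a clear view of the shaft.

>>> servo_tool([
  [[0, 0, 0], [0.0405, 0.0211, 0], 40],
  [[0, 0, 0], [0.0405, 0.0211, 0], 40],
  [[0, 0, 0], [0.0405, 0.0211, 0], 40],
  [[0, 0, 0], [0.0405, 0.0211, 0], 40],
  [[0, 0, 0], [0.0405, 0.0211, 0], 40],
  [[0, 0, 0], [0.0405, 0.0211, 0], 40],
  [[0, 0, 0], [0, 0, 0], 40],
  [[0, 0, 0], [0, 0, 0], 40],
])

```text
time: 9.05
ee_pos: [0.5259, 0.0166, 0.1365]
tcp_rot: [-180.0, 0.0, 104.7]
wrist_force: [0.4, -0.3, -2.8]
opening: 0.045
grasp_force: 62.4
```

```bash
python3 - <<'E'
from h import *
from scipy.spatial.transform import Rotation as R
o=get_obs();T=R.from_euler("xyz",o["tcp_rot"],degrees=True).as_matrix();print(o["ee_pos"],o["tcp_rot"],o["time"])
pv=[]
for n in("wrist","top","scene"):
    c=calibration(n);p,d=camera(n);pv.append(p)
    for t in("bender","shaft_seat"):
        print(n,t,[(np.round(w(dict(R=np.array(c["R"]),t=c["t"]),r["xyz"]),4),round(r["score"],2)) for r in mark_of(t,n)][:2])
    m=cut_out("bender",n)
    if m:
        P=cloud(c,d,m[0]["mask"]);print("bender",m[0]["score"],len(P))
        for a,b in((.045,.053),(.063,.072),(.07,.1),(.007,.016)):
            Q=P[(P[:,2]>a)&(P[:,2]<b)]
            if len(Q)>5:
                r=cv2.minAreaRect(Q[:,:2].astype(np.float32)*1000);print(a,b,len(Q),np.round(r[0],1),np.round(r[1],1),round(r[2],2))
    m=cut_out("square_handle",n)
    if m:
        P=cloud(c,d,m[0]["mask"]);L=(P-o["ee_pos"])@T
        print("handle",m[0]["score"],len(P),"z pct",np.percentile(P[:,2],[2,10,50,90,98]))
        r=cv2.minAreaRect(L[:,:2].astype(np.float32)*1000);print(" tool-frame rect",np.round(r[0],1),np.round(r[1],1),round(r[2],2))
        np.save(f"pics/held_{n}.npy",L)
cv2.imwrite("pics/h1.png",np.hstack([cv2.resize(pv[0],(400,300)),cv2.resize(pv[2],(400,300))])[...,::-1])
E
```

```text
[0.52592613 0.01658093 0.1365431 ] [-1.79965665e+02  7.08362318e-03  1.04665903e+02] 9.05
wrist bender []
wrist shaft_seat []
bender 0.62 4900
0.045 0.053 1823 [572.  168.6] [62.8 15.8] 14.82
0.007 0.016 2064 [572.4 166.7] [79.5 37.9] 14.59
handle 0.77 15635 z pct [0.1612851  0.17187955 0.18500163 0.1933532  0.19392679]
 tool-frame rect [-397.    76.2] [170.  949.4] 83.03
top bender [(array([0.5653, 0.1955, 0.0014]), 0.64)]
top shaft_seat [(array([0.5649, 0.1946, 0.0531]), 0.75)]
bender 0.55 1023
0.045 0.053 246 [560.4 216.3] [63.7 62.2] 15.46
0.063 0.072 11 [565.6 195. ] [25.7 20.3] 23.21
0.07 0.1 99 [566.6 194.7] [24.1 22.6] 16.84
0.007 0.016 254 [556.6 231.5] [80.3 72.1] 14.72
scene bender [(array([0.563 , 0.1933, 0.0006]), 0.96), (array([0.5681, 0.1925, 0.0577]), 0.47)]
scene shaft_seat [(array([0.5693, 0.1898, 0.0549]), 0.85)]
bender 0.71 2357
0.045 0.053 377 [563.4 192.3] [62.3 64.5] 13.64
0.063 0.072 74 [558.4 196.3] [34.9 19.2] 60.32
0.07 0.1 173 [563.9 193.1] [24.3 24.5] 15.23
0.007 0.016 563 [559.8 207.4] [ 79. 120.] 14.92
handle 0.64 586 z pct [-0.2859283   0.16495198  0.1824024   0.19394292  0.19481468]
 tool-frame rect [-402.   205.2] [  58.4 1035. ] 64.19
```

View pics/h1.png

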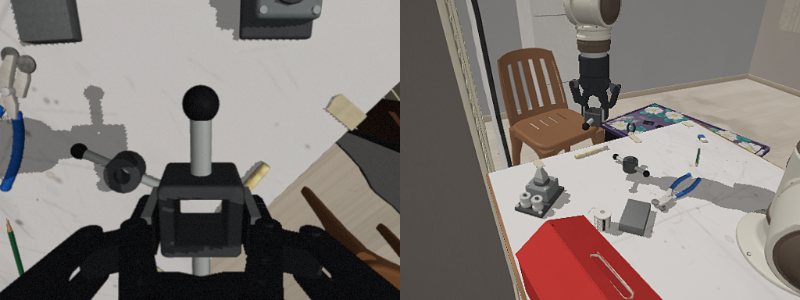

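The handle is held level, with the hub at (202,195) in the wrist half and one arm pointing toward the bender, whose edge shows at (280,15). I'll shift forward so the wrist camera sees the shaft beside the arm.

>>> servo_tool([
  [[0, 0, 0], [0.04, 0, 0], 40],
  [[0, 0, 0], [0.04, 0, 0], 40],
  [[0, 0, 0], [0, 0, 0], 40],
  [[0, 0, 0], [0, 0, 0], 40],
])

```text
time: 10.2
ee_pos: [0.5056, 0.0936, 0.1369]
tcp_rot: [180.0, 0.0, 104.8]
wrist_force: [-0.1, -0.2, -2.6]
opening: 0.0452
grasp_force: 62.4
```

```bash
cat > m.py <<'E'
from h import *
from scipy.spatial.transform import Rotation as R
def look(png):
    o=get_obs();T=R.from_euler("xyz",o["tcp_rot"],degrees=True).as_matrix();print(o["ee_pos"],o["tcp_rot"],o["time"])
    c=calibration("wrist");p,d=camera("wrist")
    cv2.imwrite(png,p[...,::-1])
    P=cloud(c,d,(d>0)&(d<.6));L=(P-o["ee_pos"])@T
    def rect(k,name):
        # largest cluster
        Q=L[k,:2]*1000
        if len(Q)<20: print(name,len(Q));return
        lo=np.percentile(Q,1,0);hi=np.percentile(Q,99,0)
        r=cv2.minAreaRect(Q.astype(np.float32));print(name,len(Q),"tool xy",np.round(r[0],1),np.round(r[1],1),round(r[2],2))
        return Q
    g=(abs(L[:,0])<.033)&(abs(L[:,1])<.035)
    rect(g&(L[:,2]<-.054)&(L[:,2]>-.060),"hub top"); 
    rect((L[:,0]>.026)&(L[:,0]<.09)&(abs(L[:,1])<.02)&(L[:,2]<-.03)&(L[:,2]>-.06),"arm")
    b=(P[:,0]>.48)&(P[:,0]<.64)&(P[:,1]>.1)&(P[:,1]<.29)
    rect(b&(P[:,2]>.007)&(P[:,2]<.016),"base"); rect(b&(P[:,2]>.047)&(P[:,2]<.0525),"housing")
    rect(b&(P[:,2]>.0535)&(P[:,2]<.0585),"collar")
    for lo in(.061,.066,.072,.08,.086): rect(b&(P[:,2]>lo)&(P[:,2]<.1),f"shaft>{lo}")
    np.save("pics/L.npy",np.c_[L,P])
E
python3 - <<'E'
from m import *
look("pics/h2.png")
E
```

```text
[0.50559465 0.09364993 0.13686364] [1.79988576e+02 1.41005919e-02 1.04805086e+02] 10.2
hub top 7078 tool xy [0.5 0.1] [69.9 46.7] 89.69
arm 3525 tool xy [48.9  0.1] [19.5 45.7] 89.18
base 3481 tool xy [93.9 83. ] [ 79.9 117.7] 89.82
housing 3518 tool xy [80.2 83.3] [62.1 60.9] 89.9
collar 893 tool xy [79.5 82.9] [39.5 40.9] 69.64
shaft>0.061 1382 tool xy [80.4 82.8] [24.7 24.8] 89.23
shaft>0.066 1309 tool xy [80.2 82.9] [24.8 24.3] 89.65
shaft>0.072 1087 tool xy [80.1 83.3] [23.4 22.4] 89.94
shaft>0.08 677 tool xy [80.1 83. ] [16.8 17.7] 89.88
shaft>0.086 410 tool xy [80.1 82.9] [14.1 13.4] 89.85
```

View pics/h2.png

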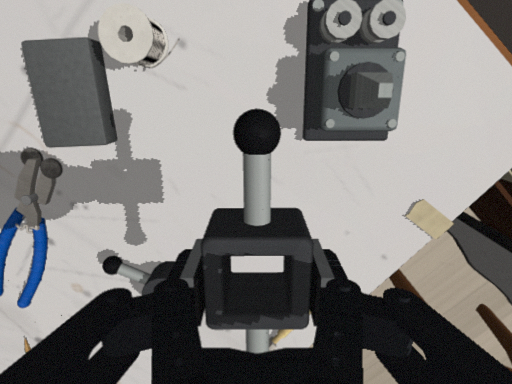

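Wrist view: the shaft is at (375,88), square to the handle, with the hub at (257,265). One more number is needed, the hub's centre along tool x.

```bash
python3 - <<'E'
import numpy as np
A=np.load("pics/L.npy");L=A[:,:3]*1000
top=L[(L[:,2]<-52)&(L[:,2]>-62)&(abs(L[:,0])<33)&(abs(L[:,1])<27)]
print("topz",np.median(top[:,2]))
for y in(-20,-16,-12,-8,8,12,16,20):
    q=top[abs(top[:,1]-y)<1.5];h=np.histogram(q[:,0],bins=np.arange(-30,31,3))[0];print(y,h.tolist(),np.round([q[:,0].min(),q[:,0].max()],1))
b=L[(abs(L[:,1])<30)&(abs(L[:,0])<30)&(L[:,2]<-45)&(L[:,2]>-62)&(L[:,0]>15)];print("y range",b[:,1].min(),b[:,1].max())
ball=L[(L[:,0]>50)&(L[:,0]<90)&(abs(L[:,1])<15)&(L[:,2]<-30)&(L[:,2]>-60)];print("ball x max",ball[:,0].max(),ball[:,2].min(),np.median(ball[:,1]))
E
```

```text
topz -56.35408113945746
-20 [0, 0, 9, 36, 39, 40, 38, 41, 44, 42, 45, 41, 51, 48, 48, 46, 54, 59, 0, 0] [-23.   23.1]
-16 [0, 0, 14, 32, 40, 44, 39, 44, 44, 48, 44, 49, 43, 53, 43, 50, 51, 64, 0, 0] [-22.1  23.4]
-12 [0, 0, 14, 33, 47, 52, 0, 0, 0, 0, 0, 0, 0, 0, 8, 47, 51, 65, 0, 0] [-22.3  23.3]
-8 [0, 0, 11, 39, 53, 47, 0, 0, 0, 0, 0, 0, 0, 0, 7, 45, 48, 64, 0, 0] [-22.2  23.2]
8 [0, 0, 9, 40, 44, 50, 0, 0, 0, 0, 0, 0, 0, 0, 8, 43, 47, 67, 0, 0] [-22.3  23.5]
12 [0, 0, 13, 40, 45, 51, 0, 0, 0, 0, 0, 0, 0, 0, 9, 42, 50, 69, 0, 0] [-22.1  23.6]
16 [0, 0, 9, 40, 40, 44, 36, 39, 47, 47, 41, 49, 50, 44, 45, 56, 48, 70, 0, 0] [-22.7  23.8]
20 [0, 0, 11, 33, 38, 44, 37, 41, 41, 42, 42, 44, 45, 46, 47, 50, 46, 57, 0, 0] [-22.8  23.3]
y range -23.232678366586146 22.57597571068272
ball x max 71.70623102726083 -49.69926177738984 -0.3941737356726417
```

>>> servo_tool([
  [[0, 0, 0], [0.0266, 0.0277, 0], 40],
  [[0, 0, 0], [0.0266, 0.0277, 0], 40],
  [[0, 0, 0], [0.0265, 0.0278, 0], 40],
  [[0, 0, 0], [0, 0, 0.02], 40],
  [[0, 0, 0], [0, 0, 0.02], 40],
  [[0, 0, 0], [0, 0, 0], 40],
  [[0, 0, 0], [0, 0, 0], 40],
])

```text
time: 10.95
ee_pos: [0.5661, 0.1902, 0.0969]
tcp_rot: [-180.0, 0.0, 104.6]
wrist_force: [-1.0, 0.1, -3.2]
opening: 0.0451
grasp_force: 63.0
```

```bash
python3 - <<'E'
from m import *
look("pics/h3.png")
E
```

```text
[0.56609213 0.19020485 0.09693956] [-1.79961061e+02  9.48616258e-03  1.04622125e+02] 10.95
hub top 7075 tool xy [0.4 0.1] [69.9 46.4] 89.22
arm 3524 tool xy [48.8 -0.1] [45.7 19.4] 0.07
base 2854 tool xy [27.  0.] [ 80.2 100.3] 89.87
housing 1871 tool xy [14.9  0. ] [61.2 36.6] 89.89
collar 426 tool xy [9.5 0.5] [41.1 21. ] 89.87
shaft>0.061 179 tool xy [10.   0.2] [24.5 10.2] 89.07
shaft>0.066 159 tool xy [9.9 0. ] [24.1 10. ] 89.53
shaft>0.072 86 tool xy [9.7 0. ] [22.5  7.2] 88.75
shaft>0.08 6
shaft>0.086 0
```

Well aligned across tool y. Along tool x the tool is still about 2 mm short, so I'll trim that and check it at the next stop.

>>> servo_tool([
  [[0, 0, 0], [0.002, 0, 0.005], 40],
  [[0, 0, 0], [0, 0, 0.005], 40],
  [[0, 0, 0], [0, 0, 0], 40],
  [[0, 0, 0], [0, 0, 0], 40],
])

```text
time: 11.4
ee_pos: [0.5654, 0.193, 0.0868]
tcp_rot: [-180.0, 0.0, 104.7]
wrist_force: [0.6, 0.1, -3.8]
opening: 0.0452
grasp_force: 63.1
```

```bash
python3 - <<'E'
from m import *
look("pics/h4.png")
E
```

```text
[0.56539048 0.19302278 0.08680259] [-1.79994811e+02  1.13450551e-03  1.04688899e+02] 11.4
hub top 7072 tool xy [ 0.5 -0. ] [69.9 46.2] 89.84
arm 3522 tool xy [48.8 -0.1] [19.4 45.7] 89.77
base 2937 tool xy [26.4  0. ] [80.1 95.8] 89.73
housing 1852 tool xy [15.1  0.3] [30.6 61.2] 0.52
collar 320 tool xy [10.2  0.1] [14.7 39.8] 0.33
shaft>0.061 109 tool xy [10.5  0.1] [24.7  3.8] 88.37
shaft>0.066 84 tool xy [10.5  0.1] [24.4  3.8] 88.37
shaft>0.072 19
shaft>0.08 0
shaft>0.086 0
```

>>> servo_tool([
  [[0, 0, 0], [-0.0006, 0, 0.008], 40],
  [[0, 0, 0], [0, 0, 0.008], 40],
  [[0, 0, 0], [0, 0, 0.008], 40],
  [[0, 0, 0], [0, 0, 0.006], 40],
  [[0, 0, 0], [0, 0, 0.004], 40],
  [[0, 0, 0], [0, 0, 0], 40],
])

```text
time: 12.05
ee_pos: [0.5652, 0.1924, 0.0519]
tcp_rot: [-179.9, 0.0, 104.7]
wrist_force: [0.3, -0.4, -4.0]
opening: 0.0451
grasp_force: 63.2
```

>>> servo_tool([
  [[0, 0, 0], [0, 0, 0.003], 40],
  [[0, 0, 0], [0, 0, 0.003], 40],
  [[0, 0, 0], [0, 0, 0.003], 40],
  [[0, 0, 0], [0, 0, 0], 40],
])

```text
time: 12.45
ee_pos: [0.5654, 0.1924, 0.0433]
tcp_rot: [-180.0, 0.0, 104.7]
wrist_force: [-0.5, -0.3, -3.2]
opening: 0.0451
grasp_force: 63.2
```

>>> servo_tool([
  [[0, 0, 0], [0, 0, 0.003], 40],
  [[0, 0, 0], [0, 0, 0.002], 40],
  [[0, 0, 0], [0, 0, 0.001], 40],
  [[0, 0, 0], [0, 0, 0], 40],
])

```text
time: 12.85
ee_pos: [0.5655, 0.1925, 0.0376]
tcp_rot: [-180.0, 0.0, 104.7]
wrist_force: [0.4, 0.8, -2.6]
opening: 0.0451
grasp_force: 63.2
```

>>> servo_tool([
  [[0, 0, 0], [0, 0, 0.001], 40],
  [[0, 0, 0], [0, 0, 0.001], 40],
  [[0, 0, 0], [0, 0, 0], 40],
])

```text
time: 13.15
ee_pos: [0.5656, 0.1925, 0.0357]
tcp_rot: [-180.0, 0.0, 104.7]
wrist_force: [0.1, -0.3, -2.4]
opening: 0.0448
grasp_force: 63.2
```

>>> servo_tool([
  [[0, 0, 0], [0, 0, 0.001], 40],
  [[0, 0, 0], [0, 0, 0.001], 40],
  [[0, 0, 0], [0, 0, 0], 40],
])

```text
time: 13.45
ee_pos: [0.5657, 0.1925, 0.034]
tcp_rot: [180.0, 0.0, 104.7]
wrist_force: [-1.2, 0.1, -0.4]
opening: 0.0448
grasp_force: 63.5
```

>>> servo_tool([
  [[0, 0, 0], [0, 0, 0.001], 40],
  [[0, 0, 0], [0, 0, 0], 60],
  [[0, 0, 0], [0, 0, 0], 70],
  [[0, 0, 0], [0, 0, 0], 80],
  [[0, 0, 0], [0, 0, 0], 80],
  [[0, 0, 0], [0, 0, 0], 80],
])

```text
time: 14.05
ee_pos: [0.5656, 0.1925, 0.0327]
tcp_rot: [-180.0, 0.0, 104.7]
wrist_force: [-0.6, 0.3, -0.1]
opening: 0.068
grasp_force: 0.0
```

>>> servo_tool([
  [[0, 0, 0], [0, 0, -0.01], 80],
  [[0, 0, 0], [0, 0, -0.03], 80],
  [[0, 0, 0], [0, 0, -0.04], 80],
  [[0, 0, 0], [0, 0, -0.04], 80],
  [[0, 0, 0], [0, 0, -0.03], 80],
  [[0, 0, 0], [-0.04, 0, 0], 80],
  [[0, 0, 0], [-0.04, 0, 0], 80],
  [[0, 0, 0], [0, 0, 0], 80],
  [[0, 0, 0], [0, 0, 0], 80],
])

```text
time: 14.95
ee_pos: [0.5861, 0.1144, 0.1834]
tcp_rot: [180.0, -0.0, 104.6]
wrist_force: [-0.1, 0.1, 0.2]
opening: 0.0682
grasp_force: 0.0
```

```bash
python3 - <<'E'
from m import *
look("pics/e1.png")
A=np.load("pics/L.npy");P=A[:,3:]
def rr(a,b,n,rad=.026):
    q=P[(P[:,2]>a)&(P[:,2]<b)&(np.hypot(P[:,0]-.566,P[:,1]-.192)<rad+.01)];r=cv2.minAreaRect(q[:,:2].astype(np.float32)*1000);print(n,len(q),np.median(q[:,2]),r)
rr(.085,.0935,"hub top");h=np.histogram(P[np.hypot(P[:,0]-.566,P[:,1]-.192)<.022][:,2],bins=np.arange(.05,.104,.003));print(h[0].tolist())
p=cv2.imread("pics/e1.png");s,_=camera("scene")
cv2.imwrite("pics/e2.png",np.hstack([cv2.resize(p,(400,300)),cv2.resize(s[180:300,100:260][...,::-1],(400,300),interpolation=2)]))
for t in("square_handle","round_handle"):print(t,[(np.round(w(calibration("scene"),r["xyz"]),4),round(r["score"],2)) for r in mark_of(t,"scene")])
E
```

```text
[0.58610313 0.11441542 0.18343123] [ 1.79967179e+02 -1.09946165e-02  1.04587581e+02] 14.95
hub top 411 tool xy [ 0.6 -0. ] [23.3 69.9] 0.06
arm 0
base 2225 tool xy [95.5 -0.4] [ 80.4 118.9] 89.8
housing 806 tool xy [80.7 -0.2] [61.7 62.1] 89.03
collar 149 tool xy [81.  -0.4] [28.2 27.6] 90.0
shaft>0.061 5084 tool xy [78.  -0.4] [ 46. 138.] 89.78
shaft>0.066 5063 tool xy [78.  -0.4] [ 46. 138.] 89.78
shaft>0.072 4878 tool xy [78.  -0.4] [ 46. 138.] 89.78
shaft>0.08 3070 tool xy [79.2 -0.4] [ 46.  134.2] 89.78
shaft>0.086 2434 tool xy [80.7 -0.4] [45.2 46.1] 0.0
hub top 2458 0.09019430561697048 ((565.4425048828125, 192.4188232421875), (46.10257339477539, 45.21213150024414), 14.586007118225098)
[2, 117, 53, 28, 10, 15, 117, 158, 126, 101, 125, 128, 172, 1247, 101, 0, 0]
square_handle []
round_handle [(array([ 0.4421, -0.051 , -0.0043]), 0.96)]
```

View pics/e2.png

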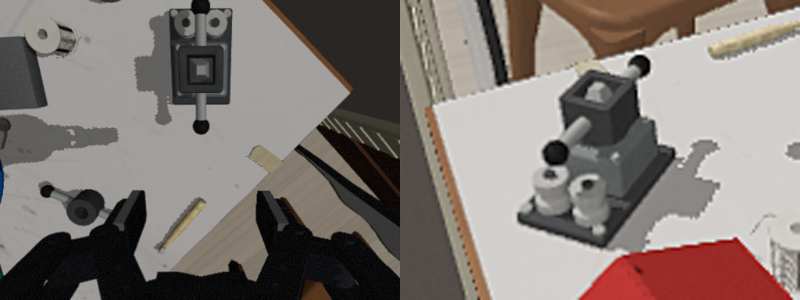

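The handle sits square on the shaft (hub at (202,72) in the wrist half). Its hub top reads z ≈ 0.090 against 0.092 expected fully home, it is level, and the gripper is clear. The round handle has not moved.

```bash
python3 -c "
from workcell import *
print(job_done())"
```

```text
the job is handed in; nothing more can be done
None
```

The square-hole handle is seated fully home on the bender's shaft and released, the round handle was left where it lay, and the job was handed in at about 15 s on the robot's clock.

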